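# Stroke the lids of a parts organiser shut

## Robot

A 7-joint arm with a two-finger parallel gripper is mounted at the origin on a cart in front of the work surface, level with it; the furniture and walls round the work are solid. World frame = base frame: x ahead of the robot, y to its left, z up, the work surface at z = 0. Lengths are in m, angles in rad, forces in N, time in s.
With the tool pointing down it reaches from about 0.425 to 0.875 m from the base axis. Payload 8.4 kg.
Tool frame: the origin (TCP) lies between the finger pads; the fingertips stand 14 mm ahead of it and the grasp point (between the pads) lies 5 mm behind it; z points along the fingers, y is the direction in which the jaws open and shut (so a half turn about z gives the same grasp; the last joint's range is limited). The gripper opens to 85 mm and grips with 20 to 120 N. Pads are 22 mm wide; open, the fingers measure 114 mm over their backs; the gripper's body (76 mm by 85 mm) begins 54 mm behind the grasp point. The pads swing forward as they close: fully open they stand 13 mm farther back than shut.
Start: joints at [1.085, 0.333, 0.04, 1.465, -0.013, 1.343, -0.059], TCP at [0.245, -0.602, 0.211] pointing down, gripper open.
Joint ranges: [-2.58, 2.58], [-0.38, 2.09], [-1.3, 1.39], [0.25, 2.4], [-1.5, 4.64], [0.08, 2.09], [-2.65, 2.65]. Speed limits (rad/s): [2.22, 2.22, 2.79, 2.79, 3.14, 3.14, 3.14].

## Interface

Orientations are given as a 3x3 rotation matrix whose columns are the frame's x, y, z axes.
In Python, from station import manip, snapshot, camera_info, silhouettes, landmark_of gives the robot as it stands.
- The arm moves only by the tool servo_tool, never from a script. Its argument "increments" is a list of rows, each a list of 2 entries, a list of its own where there are three numbers: the shift along the tool's x, y, z in units of 30 mm (1.0 is 30 mm), then the turn about the tool's z in units of 5 degrees (1.0 is 5 degrees). In form: [[[x, y, z], yaw], ...]. A call has 1 to 12 rows; each row is the pose to reach, as a shift and turn from the pose commanded when the call began, along the tool's axes at that moment; what a row does not reach only later rows make up. A row lasts 1/10 s, in which the tool goes at most 50 mm and 8.59 degrees, less where a joint would pass 70% of its speed; a pose out of reach is approached as far as the arm can. A call with a gripper value outside its range is refused whole. "gripper" is the closure, from 0 (fully open) to 1 (shut), set as the call begins (left out, the last holds). The fingers move at their own pace and stop on an object; the grip force is fixed at half the most. Time passes only in rows, so rows that repeat a pose let the fingers close. It gives the time, the measured TCP pose, the force and the opening at its end, in the units of the state.
- manip.observe(): the state, without advancing time (a new reading comes with each control period).
- snapshot(name): name is "scene" or "top" or "wrist"; returns the picture (400x640x3 uint8, blue, green, red); there is no depth.
- camera_info(name): a dict with "K" (3x3 intrinsics, pixels), "k1" (the pictures are not rectified: a ray, as slopes to the right and down, at radius r is drawn at 1 + k1 r^2 times it, then the intrinsics apply), "rvec" (rotation vector, rad) and "tvec" (3), from world to camera coordinates, as OpenCV has them; the wrist camera has in their place "hand_eye" (4x4, takes a point from camera to tool coordinates, whose origin is the TCP and whose axes are the flange's). Camera axes: x right, y down, z forward; pixel columns grow to the right and rows downward; lengths in m; the calibration is good to about 2 mm. A picture is of the moment at which its call begins: read the wrist's pose just before it. camera_info takes no time and is no camera call.
- manip.finish_job(): hands the job in, once; it reports no verdict.
Trained networks look in the newest picture that a camera, given by its name, has taken for a name from the list of things; names that differ only in an ending like _2 or _b are one class to them, and where a whole thing is asked for, a point or a joint stands for the part that bears it (a point fixed in the world has none). Each returns a list of dicts, best first, with "p" (0 to 1); they miss things now and then, are a little off and sometimes report something else, mostly with a low value. They report only what shows in the picture. A call takes as long as a camera call.
- silhouettes(query, camera): "region" (400x640 bool, what is visible of it) and "point" ([column, row] in pixels, amid what is visible of it).
- landmark_of(query, camera): "point" ([column, row] in pixels: a listed point, or the origin of a listed thing).
The state is a dict: "time": time; "q": joint angles; "dq": joint speeds; "joint_torque": joint torques, N m; "eef_pos": TCP position; "tool_rot": TCP orientation; "wrist_force": force on the tool from outside, world axes, zero at the start; "moment": the same for the moment, N m; "finger_gap": opening from 0.0 (shut) to 1.0 (fully open).
Only numpy, scipy, OpenCV 4.12 (cv2) and the standard library are available. Lean on these libraries where they do the work, as an engineer would, in place of code of your own. Each camera call takes 0.05 s, during which the arm holds its last target. There are 200 camera calls.

## Task

The six small blue lids of the parts organiser have been left ajar. Run your fingertips gently along the row, starting at the red end and finishing at the white end, so that the lids are laid down flat one after the other and all end up shut. Only touch the organiser: do not lift it or push it along the bench, do not flip any lid further open, leave the things standing round it alone, and finish with the hand clear.

Things in the scene. Friction and masses are not known exactly. Their poses are not given: they have to be found in the camera images.
- organiser: Loose parts organiser, about 0.8 kg, flat on the worktop: dark steel base 212 x 60 x 6 mm, on it a grey row of six lidded compartments, 156 x 40 mm, between a red and a white end block (each 20 mm long, 40 wide). Tops of the blocks and of shut lids are level, 34 mm above the worktop. Origin: centre of its underside; x along the row from red to white, z up.
- row_start (a point): Middle of the top face of the red end block (fixed to the organiser, 88 mm from its middle), 34 mm above the worktop.
- row_end (a point): Middle of the top face of the white end block (88 mm from the middle on the other side), 34 mm above the worktop.
- lid1 (a joint): Blue lid 1 of 6, counted from the red end: flat plate 24 mm along the row, 38 mm across, 3 mm thick; hinge line at x = -77 mm of the organiser. Opening angle, rad: hinge at the edge nearest the red end, free edge raised towards the white end; 0 = shut flat, 0.3 to 0.5 at the start, 0.7 = stop. Light hinge friction (0.004 N m, no spring) holds it anywhere. Fingertips moving red to white wipe it down; the other way they catch its edge.
- lid2 (a joint): Blue lid 2 of 6, counted from the red end: flat plate 24 mm along the row, 38 mm across, 3 mm thick; hinge line at x = -51 mm of the organiser. Opening angle, rad: hinge at the edge nearest the red end, free edge raised towards the white end; 0 = shut flat, 0.3 to 0.5 at the start, 0.7 = stop. Light hinge friction (0.004 N m, no spring) holds it anywhere. Fingertips moving red to white wipe it down; the other way they catch its edge.
- lid3 (a joint): Blue lid 3 of 6, counted from the red end: flat plate 24 mm along the row, 38 mm across, 3 mm thick; hinge line at x = -25 mm of the organiser. Opening angle, rad: hinge at the edge nearest the red end, free edge raised towards the white end; 0 = shut flat, 0.3 to 0.5 at the start, 0.7 = stop. Light hinge friction (0.004 N m, no spring) holds it anywhere. Fingertips moving red to white wipe it down; the other way they catch its edge.
- lid4 (a joint): Blue lid 4 of 6, counted from the red end: flat plate 24 mm along the row, 38 mm across, 3 mm thick; hinge line at x = 1 mm of the organiser. Opening angle, rad: hinge at the edge nearest the red end, free edge raised towards the white end; 0 = shut flat, 0.3 to 0.5 at the start, 0.7 = stop. Light hinge friction (0.004 N m, no spring) holds it anywhere. Fingertips moving red to white wipe it down; the other way they catch its edge.
- lid5 (a joint): Blue lid 5 of 6, counted from the red end: flat plate 24 mm along the row, 38 mm across, 3 mm thick; hinge line at x = 27 mm of the organiser. Opening angle, rad: hinge at the edge nearest the red end, free edge raised towards the white end; 0 = shut flat, 0.3 to 0.5 at the start, 0.7 = stop. Light hinge friction (0.004 N m, no spring) holds it anywhere. Fingertips moving red to white wipe it down; the other way they catch its edge.
- lid6 (a joint): Blue lid 6 of 6, counted from the red end: flat plate 24 mm along the row, 38 mm across, 3 mm thick; hinge line at x = 53 mm of the organiser. Opening angle, rad: hinge at the edge nearest the red end, free edge raised towards the white end; 0 = shut flat, 0.3 to 0.5 at the start, 0.7 = stop. Light hinge friction (0.004 N m, no spring) holds it anywhere. Fingertips moving red to white wipe it down; the other way they catch its edge.
- vial: Bystander: small upright white vial, 14 mm across, 42 mm tall, beside the organiser; origin at the centre of its foot.
- amber_dropper: Bystander: small upright orange dropper bottle with black cap, 25 mm across, 56 mm tall, beside the organiser; origin at the centre of its foot.
- orange_roll: Bystander: orange roll of film tape lying flat, 53 mm across, 12 mm tall, beside the organiser; origin at the centre of its underside.

How it is judged:
On the way, in this order (a step that is already met when the one before it is completed fails the run):
1. the lid next to the red end is shut, while lids 4 and 6 still stand open (value of joint lid1 below 0.1 rad and value of joint lid4 above 0.15 rad and value of joint lid6 above 0.2 rad), for 0.05 s.
2. lids 1 to 4 are shut, while the lid next to the white end still stands open (value of joint each of lid1, lid2, lid3, lid4 below 0.1 rad and value of joint lid6 above 0.15 rad), for 0.05 s.
At the end, for the whole second after the job is handed in: All six lids are shut to within 0.10 rad (free edge less than 2.4 mm up), the organiser lies flat and at rest within 20 mm of where it stood, and vial, dropper bottle and tape roll still stand within 20 mm of where they were (value of joint each of lid1, lid2, lid3, lid4, lid5, lid6 below 0.1 rad and distance of each of organiser, vial, amber_dropper, orange_roll from where it was at the start of the episode below 0.02 m and angle between organiser's own z axis and vertical below 0.05 rad and linear speed of organiser below 0.01 m/s and angle between each of vial, amber_dropper, orange_roll's own z axis and vertical below 0.2 rad); the robot touches nothing.
It fails at once if the organiser is lifted or tipped (height (world z) of organiser above 0.008 m or angle between organiser's own z axis and vertical above 0.12 rad).
It fails at once if the organiser is pushed more than 20 mm along the bench (distance of organiser from where it was at the start of the episode above 0.02 m).
It fails at once if a lid is flipped further open (value of joint any of lid1, lid2, lid3, lid4, lid5, lid6 above 0.62 rad).
It fails at once if the fingers press the organiser with more than 30 N (contact force between the fingers and organiser above 30 N).
It fails at once if a thing beside the organiser is moved, lifted or knocked over (distance of any of vial, amber_dropper, orange_roll from where it was at the start of the episode above 0.02 m or angle between any of vial, amber_dropper, orange_roll's own z axis and vertical above 0.3 rad).
It also fails if it takes over 45 s, if anything falls off the work surface, if the arm or the gripper's body presses on something with over 40 N, if the wrist force passes 120 N, or if a joint passes its speed limit or range.

## Working session

There is one attempt and no reset: what is moved stays moved. The work goes in short steps, Python scripts to look and compute and a tool call to move; the robot and the scene stay as the last step left them, time stands still between calls to the robot, and variables do not carry over. Pictures are saved under pics/ and viewed, about 8 in all and at most 12, crops included, and the job is handed in when it is done.

Besides the shell and the picture viewer there is one more tool, called as a command line: name --argument value ..., lists and objects as JSON in quotes. servo_tool: Moves the arm, as the interface text tells. Its arguments: {"type":"object","properties":{"increments":{"type":"array","items":{"type":"array"}},"gripper":{"type":"number"}},"required":["increments"]}

```bash
mkdir -p pics
cat > h.py <<'E'
import numpy as np, cv2
from station import manip, snapshot, camera_info, silhouettes, landmark_of
def cam(name, st=None):
    c=camera_info(name); K=np.array(c["K"],float); k1=c["k1"]
    if "rvec" in c:
        R=cv2.Rodrigues(np.array(c["rvec"],float))[0]; t=np.array(c["tvec"],float).ravel()
    else:
        H=np.array(c["hand_eye"]); T=np.eye(4); T[:3,:3]=st["tool_rot"]; T[:3,3]=st["eef_pos"]
        W=np.linalg.inv(T@H); R=W[:3,:3]; t=W[:3,3]
    return K,k1,R,t
def to_z(c,px,z):
    K,k1,R,t=c
    s=cv2.undistortPoints(np.array([[px]],float),K,np.array([k1,0,0,0,0.])).ravel()
    d=R.T@np.array([s[0],s[1],1]); o=-R.T@t
    return o+d*(z-o[2])/d[2]
def proj(c,p):
    K,k1,R,t=c
    return cv2.projectPoints(np.array(p,float).reshape(-1,3),cv2.Rodrigues(R)[0],t,K,np.array([k1,0,0,0,0.]))[0].reshape(-1,2)
E
python3 - <<'E'
from h import *
st=manip.observe(); print(st["time"],st["eef_pos"],np.round(st["tool_rot"],3),st["wrist_force"],st["finger_gap"])
for n in ("top","scene"):
    im=snapshot(n); cv2.imwrite(f"pics/{n}0.png",im); c=cam(n)
    print(n,"cam at",-c[2].T@c[3])
    for q,z in (("row_start",.034),("row_end",.034),("organiser",0),("vial",0),("amber_dropper",0),("orange_roll",0)):
        r=landmark_of(q,n)
        for d in r[:2]: print(n,q,round(d["p"],2),np.round(d["point"],1),np.round(to_z(c,d["point"],z),4))
E
```

```text
0.0 [ 0.24498336 -0.60154446  0.21002716] [[ 0.926  0.377 -0.001]
 [ 0.377 -0.926  0.001]
 [-0.    -0.002 -1.   ]] [0.67778365 0.32747736 0.15341255] 0.9968064939805845
top cam at [0.51851417 0.00458494 0.90506672]
top row_start 0.8 [323.2 162.6] [0.6578 0.0081 0.034 ]
top row_end 0.67 [293.3 235.3] [0.5028 0.0736 0.034 ]
top row_end 0.29 [327.1 231.2] [0.5106 0.0017 0.034 ]
top organiser 0.91 [310.1 198.7] [0.5828 0.0384 0.    ]
top vial 0.54 [337.8 204.7] [ 0.5686 -0.023   0.    ]
top amber_dropper 0.7 [277.5 181.4] [0.6224 0.1106 0.    ]
top orange_roll 0.67 [329.1 231.9] [ 0.5087 -0.0028  0.    ]
scene cam at [0.23793755 0.47099025 0.71501371]
scene row_start 0.9 [298.7 182.5] [ 0.6602 -0.0027  0.034 ]
scene row_end 0.91 [346.1 252.5] [0.4979 0.075  0.034 ]
scene organiser 0.6 [318.1 228.7] [0.5817 0.0423 0.    ]
scene vial 0.42 [349.6 204.9] [ 0.5678 -0.0376  0.    ]
scene amber_dropper 0.69 [283.7 241.1] [0.6145 0.1004 0.    ]
scene orange_roll 0.73 [366.8 229. ] [ 0.5101 -0.0089  0.    ]
scene orange_roll 0.63 [319.2 228.6] [0.5803 0.041  0.    ]
```

Run:
```python
import cv2,numpy as np
a=cv2.imread("pics/top0.png")[130:270,230:400]; b=cv2.imread("pics/scene0.png")[140:300,230:430]
a=cv2.resize(a,None,fx=3.5,fy=3.5,interpolation=2)[:, :400*10]; b=cv2.resize(b,None,fx=3,fy=3,interpolation=2)
cv2.imwrite("pics/a.png",a); cv2.imwrite("pics/b.png",b)
```

```text
(no output)
```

View pics/a.png

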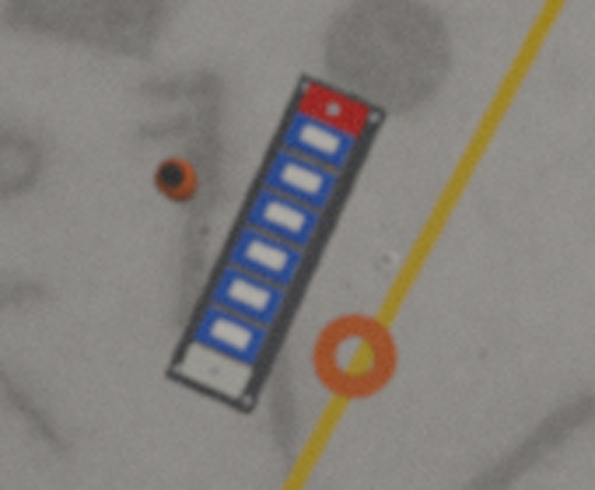

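View pics/b.png

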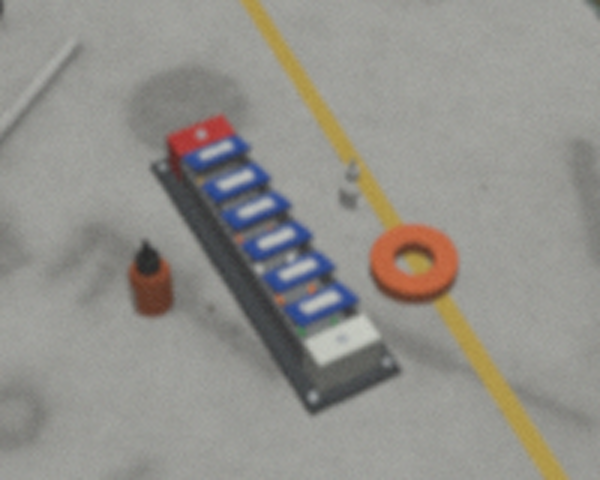

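The top view (3.5x crop from 230,130) shows the red end at about (325,161) and the white end at about (291,236) in the full picture, with the dropper on the left and the roll and vial on the right. The scene view agrees, and all six lids are ajar. I'll check the whole scene for obstacles before the transit.

View pics/scene0.png

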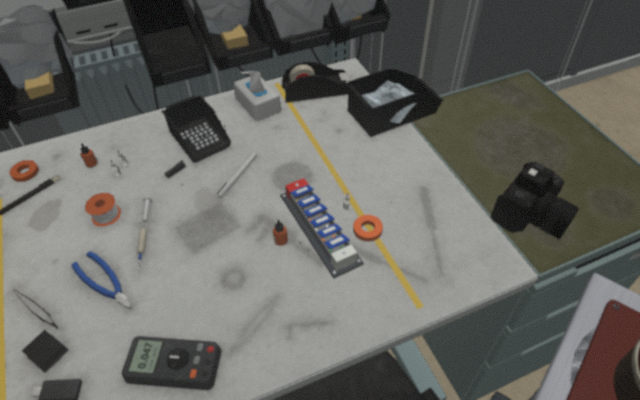

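Run:
```python
from h import *
st=manip.observe(); R=np.array(st["tool_rot"]); 
d=np.array([0.656,0.005,0.15])-st["eef_pos"]; print(R.T@d/0.03)
```

```text
[ 20.3135638  -13.57283612   2.03135075]
```

The path over the bench is clear at this height. Closing the fingers and starting the transit.

servo_tool --increments '[[[0.6, -0.4, 0], 0], [[1.6, -1.1, 0], 0], [[2.8, -1.9, 0], 0], [[4.0, -2.7, 0], 0], [[5.2, -3.5, 0], 0], [[6.4, -4.3, 0], 0], [[7.6, -5.1, 0], 0], [[8.8, -5.9, 0], 0], [[10.0, -6.7, 0], 0], [[11.0, -7.4, 0], 0], [[11.8, -7.9, 0], 0], [[12.2, -8.1, 0], 0]]' --gripper 1.0

```text
time: 1.9
eef_pos: [0.494, -0.236, 0.2112]
tool_rot: [[0.925, 0.381, 0.001], [0.381, -0.925, 0.001], [0.001, -0.0, -1.0]]
wrist_force: [0.2, -0.0, 0.3]
finger_gap: 0.002
```

servo_tool --increments '[[[0.6, -0.4, 0], -0.8], [[1.6, -1.1, 0], -1.7], [[2.8, -1.9, 0], -2.7], [[4.0, -2.7, 0], -3.7], [[5.2, -3.5, 0], -4.7], [[6.3, -4.2, 0.4], -5.7], [[7.2, -4.8, 0.8], -6.7], [[7.8, -5.2, 1.2], -7.6], [[8.1, -5.5, 1.6], -8.3], [[8.1, -5.5, 2.0], -8.7], [[8.1, -5.5, 2.0], -8.7], [[8.1, -5.5, 2.0], -8.7]]'

```text
time: 3.1
eef_pos: [0.655, 0.0038, 0.1509]
tool_rot: [[0.414, 0.91, -0.001], [0.91, -0.414, -0.001], [-0.001, -0.0, -1.0]]
wrist_force: [0.9, 0.4, 0.3]
finger_gap: 0.001
```

Run:
```python
from h import *
st=manip.observe(); print(st["time"],st["eef_pos"],np.round(st["tool_rot"],3),st["wrist_force"],st["finger_gap"],st["q"])
im=snapshot("wrist"); cv2.imwrite("pics/w1.png",im); c=cam("wrist",st)
for q,z in (("row_start",.034),("row_end",.034),("organiser",0),("vial",0),("amber_dropper",0)):
    for d in landmark_of(q,"wrist")[:2]: print(q,round(d["p"],2),np.round(d["point"],1),np.round(to_z(c,d["point"],z),4))
print(proj(c,[[0.657,.005,.034],[0.5,.0745,.034]]))
```

```text
3.1 [0.6550472  0.00377462 0.1509125 ] [[ 0.414  0.91  -0.001]
 [ 0.91  -0.414 -0.001]
 [-0.001 -0.    -1.   ]] [0.91584731 0.44563932 0.32434737] 0.001243917807143244 [ 0.29209139  0.42397513 -0.48587416  1.50561012  0.20366336  1.2629671
 -0.64647421]
row_start 0.6 [330.7 183.4] [0.6633 0.0075 0.034 ]
row_end 0.66 [123.3 186.5] [0.5005 0.0786 0.034 ]
organiser 0.66 [239.4 177.7] [0.5842 0.0412 0.    ]
vial 0.6 [258.3 244.5] [ 0.569  -0.0271  0.    ]
amber_dropper 0.66 [247.7  95.9] [0.6262 0.1037 0.    ]
[[325.10835414 189.00417548]
 [125.53496655 190.97924781]]
```

View pics/w1.png

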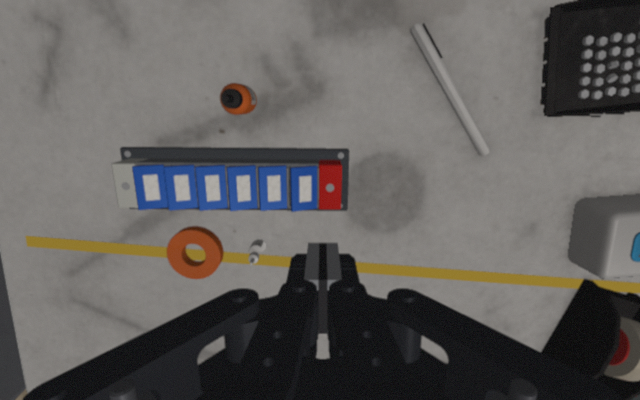

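The wrist view has the red block centre (screw) at (330,187) and the white one at (125,186). The row lies along the tool's y, and the vial, roll and dropper are well off to the sides.

Run:
```python
from h import *
st=manip.observe(); c=cam("wrist",st); R=np.array(st["tool_rot"])
a=to_z(c,[330,187],.034); b=to_z(c,[125,186],.034); u=(b-a)/np.linalg.norm(b-a); print(a,b,np.linalg.norm(b-a),u, "tool u",R.T@u)
# average with top/scene
A=np.mean([a[:2],[.6578,.0081],[.6602,-.0027],to_z(c,[330.7,183.4],.034)[:2],to_z(cam("top"),[230+333/3.5,130+109/3.5],.034)[:2],to_z(cam("scene"),[230+202/3,140+134/3],.034)[:2]],axis=0)
print(to_z(cam("top"),[230+333/3.5,130+109/3.5],.034),to_z(cam("scene"),[230+202/3,140+134/3],.034),to_z(cam("top"),[230+215/3.5,130+370/3.5],.034),to_z(cam("scene"),[230+342/3,140+338/3],.034))
print("A",A)
print((R.T@(np.r_[a[:2],.056]-st["eef_pos"]))/.03,(R.T@(np.r_[A,.056]-st["eef_pos"]))/.03)
```

```text
[0.6620811  0.00615239 0.034     ] [0.50218878 0.07958685 0.034     ] 0.17594934817496274 [-0.9087406   0.41736138  0.        ] tool u [ 4.91179067e-03 -9.99987450e-01 -9.87207462e-04]
[0.66096021 0.0039035  0.034     ] [0.65886003 0.00311844 0.034     ] [0.50200373 0.07761965 0.034     ] [0.50049101 0.07737083 0.034     ]
A [0.66063445 0.00455963]
[0.12083066 0.18312869 3.18770827] [0.05256545 0.16113076 3.18767314]
```

servo_tool --increments '[[[0.08, 0.22, 0.5], 0], [[0.08, 0.22, 1.2], 0], [[0.08, 0.22, 1.9], 0], [[0.08, 0.22, 2.5], 0], [[0.08, 0.22, 2.9], 0], [[0.08, 0.22, 3.1], 0], [[0.08, 0.22, 3.1], 0], [[0.08, 0.22, 3.1], 0]]'

```text
time: 4.2
eef_pos: [0.6628, 0.0052, 0.0586]
tool_rot: [[0.412, 0.911, 0.001], [0.911, -0.412, 0.0], [0.001, 0.001, -1.0]]
wrist_force: [-0.2, 0.3, 0.7]
finger_gap: -0.001
```

servo_tool --increments '[[[0, 0, 0.05], 0], [[0, 0, 0.1], 0], [[0, 0, 0.15], 0], [[0, 0, 0.2], 0], [[0, 0, 0.2], 0]]'

```text
time: 4.7
eef_pos: [0.6621, 0.0051, 0.0517]
tool_rot: [[0.412, 0.911, -0.0], [0.911, -0.412, 0.0], [-0.0, -0.0, -1.0]]
wrist_force: [-1.0, 0.5, -0.5]
finger_gap: -0.003
```

Run:
```python
from h import *
st=manip.observe(); print(st["time"],st["eef_pos"],st["wrist_force"])
im=snapshot("wrist"); cv2.imwrite("pics/w2.png",im)
```

```text
4.7 [0.662125   0.00506057 0.05169182] [-1.04892519  0.51737584 -0.46424723]
```

View pics/w2.png

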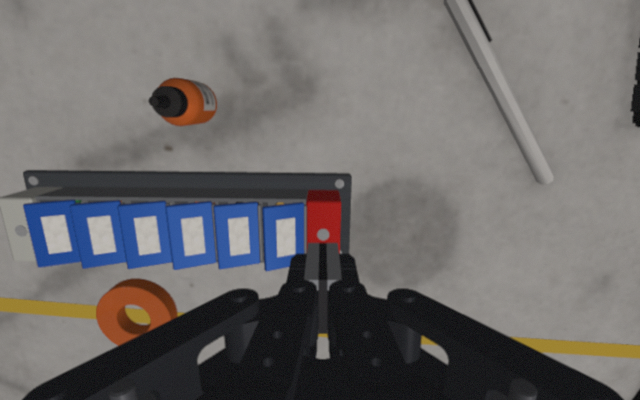

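The fingertips, at about (322,245), are over the red block near its screw and the lids are still ajar. Next I'll probe down gently for contact.

servo_tool --increments '[[[0, 0, 0.03], 0], [[0, 0, 0.06], 0], [[0, 0, 0.08], 0], [[0, 0, 0.08], 0]]'

```text
time: 5.15
eef_pos: [0.6622, 0.0051, 0.0494]
tool_rot: [[0.412, 0.911, -0.0], [0.911, -0.412, 0.0], [-0.0, -0.0, -1.0]]
wrist_force: [0.2, -0.6, -0.6]
finger_gap: -0.002
```

servo_tool --increments '[[[0, 0, 0.02], 0], [[0, 0, 0.02], 0]]'

```text
time: 5.35
eef_pos: [0.6622, 0.0051, 0.0489]
tool_rot: [[0.412, 0.911, -0.0], [0.911, -0.412, 0.0], [-0.0, -0.0, -1.0]]
wrist_force: [-0.2, 0.4, 0.7]
finger_gap: -0.003
```

servo_tool --increments '[[[0, 0, 0.02], 0], [[0, 0, 0.02], 0]]'

```text
time: 5.55
eef_pos: [0.6623, 0.0051, 0.0483]
tool_rot: [[0.412, 0.911, -0.0], [0.911, -0.412, 0.0], [-0.0, -0.0, -1.0]]
wrist_force: [0.4, -0.4, -0.1]
finger_gap: -0.001
```

servo_tool --increments '[[[0, 0, 0.013], 0], [[0, 0, 0.013], 0]]'

```text
time: 5.75
eef_pos: [0.6623, 0.0051, 0.0479]
tool_rot: [[0.412, 0.911, -0.0], [0.911, -0.412, 0.0], [-0.0, -0.0, -1.0]]
wrist_force: [-0.1, 0.3, 0.0]
finger_gap: 0.001
```

servo_tool --increments '[[[0, 0, 0.013], 0], [[0, 0, 0.013], 0]]'

```text
time: 5.95
eef_pos: [0.6623, 0.0051, 0.0475]
tool_rot: [[0.412, 0.911, -0.0], [0.911, -0.412, 0.0], [0.0, -0.0, -1.0]]
wrist_force: [-0.0, -0.4, 0.4]
finger_gap: -0.0
```

servo_tool --increments '[[[0, 0, 0.013], 0], [[0, 0, 0.013], 0]]'

```text
time: 6.15
eef_pos: [0.6623, 0.0051, 0.0471]
tool_rot: [[0.412, 0.911, -0.0], [0.911, -0.412, 0.0], [-0.0, -0.0, -1.0]]
wrist_force: [0.1, 0.2, 0.5]
finger_gap: -0.0
```

servo_tool --increments '[[[0, 0, 0.013], 0], [[0, 0, 0.013], 0]]'

```text
time: 6.35
eef_pos: [0.6623, 0.0051, 0.0467]
tool_rot: [[0.412, 0.911, -0.0], [0.911, -0.412, 0.0], [0.0, -0.0, -1.0]]
wrist_force: [0.3, -0.5, 0.4]
finger_gap: 0.003
```

servo_tool --increments '[[[0, 0, 0.013], 0], [[0, 0, 0.013], 0]]'

```text
time: 6.55
eef_pos: [0.6623, 0.0051, 0.0463]
tool_rot: [[0.412, 0.911, -0.0], [0.911, -0.412, 0.0], [-0.0, -0.0, -1.0]]
wrist_force: [-0.3, 0.9, -0.2]
finger_gap: 0.002
```

servo_tool --increments '[[[0, 0, 0.013], 0], [[0, 0, 0.013], 0]]'

```text
time: 6.75
eef_pos: [0.6623, 0.0051, 0.0459]
tool_rot: [[0.412, 0.911, -0.0], [0.911, -0.412, 0.0], [-0.0, -0.0, -1.0]]
wrist_force: [-0.2, 0.2, -1.0]
finger_gap: 0.001
```

servo_tool --increments '[[[0, 0, 0.013], 0], [[0, 0, 0.013], 0]]'

```text
time: 6.95
eef_pos: [0.6623, 0.0051, 0.0455]
tool_rot: [[0.412, 0.911, -0.0], [0.911, -0.412, 0.0], [-0.0, -0.0, -1.0]]
wrist_force: [-0.1, 0.1, -0.3]
finger_gap: -0.0
```

servo_tool --increments '[[[0, 0, 0.013], 0], [[0, 0, 0.013], 0]]'

```text
time: 7.15
eef_pos: [0.6622, 0.0051, 0.0452]
tool_rot: [[0.412, 0.911, -0.0], [0.911, -0.412, 0.0], [-0.0, -0.0, -1.0]]
wrist_force: [-0.7, -0.7, 0.1]
finger_gap: 0.003
```

Run:
```python
from h import *
st=manip.observe(); print(st["time"],st["eef_pos"],st["wrist_force"])
im=snapshot("wrist"); cv2.imwrite("pics/w3.png",cv2.resize(im[170:330,220:420],None,fx=3.5,fy=3.5,interpolation=2))
c=cam("wrist",st); R=np.array(st["tool_rot"]); print(proj(c,[st["eef_pos"],np.array(st["eef_pos"])+R[:,2]*.014,[.6608,.0048,.034]]))
```

```text
7.15 [0.66224473 0.00509183 0.04515476] [-0.65395038 -0.72755556  0.08476896]
[[324.34762214 245.57990895]
 [324.20967203 235.65485077]
 [322.07091422 239.00701819]]
```

View pics/w3.png

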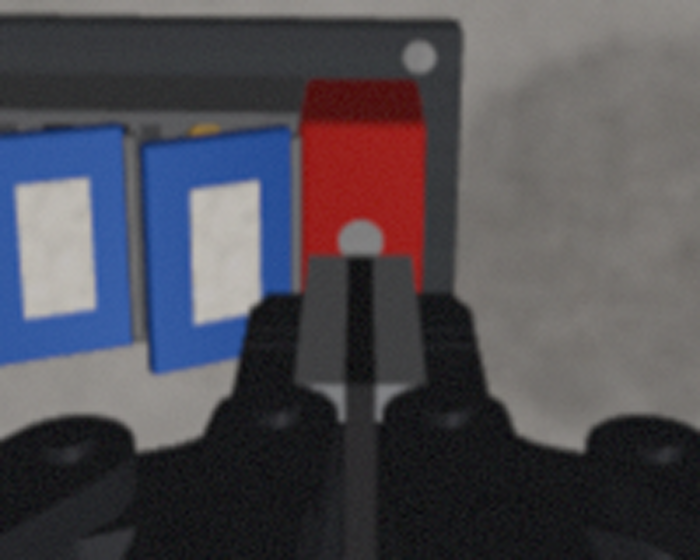

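Run:
```python
from h import *
st=manip.observe(); c=cam("wrist",st); R=np.array(st["tool_rot"]); e=np.array(st["eef_pos"])
print("cam in tool",R.T@(-c[2].T@c[3]-e), "axis",R.T@c[2][2])
for x in (0,11):
  for z in (-10,0,8,14): print(x,z,np.round(proj(c,[e+R@(np.array([x,y,z])/1e3) for y in (-8,8)]),1).tolist())
```

```text
cam in tool [ 0.06918788 -0.00105145 -0.16140915] axis [-2.71689705e-01  2.20327894e-04  9.62384879e-01]
0 -10 [[308.2, 253.6], [340.7, 253.7]]
0 0 [[309.0, 245.6], [339.7, 245.6]]
0 8 [[309.5, 239.7], [339.0, 239.7]]
0 14 [[309.9, 235.6], [338.5, 235.7]]
11 -10 [[307.9, 232.7], [341.1, 232.7]]
11 0 [[308.7, 225.6], [340.1, 225.6]]
11 8 [[309.3, 220.5], [339.3, 220.6]]
11 14 [[309.7, 217.0], [338.8, 217.0]]
```

The fingertip silhouette (tip edge at about row 243 of the full wrist picture) isn't where 14 mm ahead of the TCP should appear, and there's no contact yet. I'll check the tip height from the scene camera.

Run:
```python
from h import *
st=manip.observe(); R=np.array(st["tool_rot"]); e=np.array(st["eef_pos"])
im=snapshot("scene"); im=im.copy(); c=cam("scene")
x0,y0=250,120
crop=cv2.resize(im[y0:y0+130,x0:x0+130],None,fx=4.5,fy=4.5,interpolation=cv2.INTER_CUBIC)
for z,col in ((14,(0,255,0)),(0,(0,255,255))):
  for x in (-11,0,11):
    p=proj(c,[e+R@(np.array([x,0,z])/1e3)])[0]; print(x,z,np.round(p,1),np.round((p-[x0,y0])*4.5))
    cv2.circle(crop,tuple(int(v) for v in (p-[x0,y0])*4.5),3,col,-1)
print(st["wrist_force"])
cv2.imwrite("pics/s4.png",crop)
```

```text
-11 14 [300.6 183.4] [228. 285.]
0 14 [295.3 185.5] [204. 295.]
11 14 [290.1 187.7] [180. 305.]
-11 0 [300.2 178.2] [226. 262.]
0 0 [294.9 180.4] [202. 272.]
11 0 [289.6 182.6] [178. 282.]
[-0.08571253  0.59034572 -0.37022356]
```

View pics/s4.png

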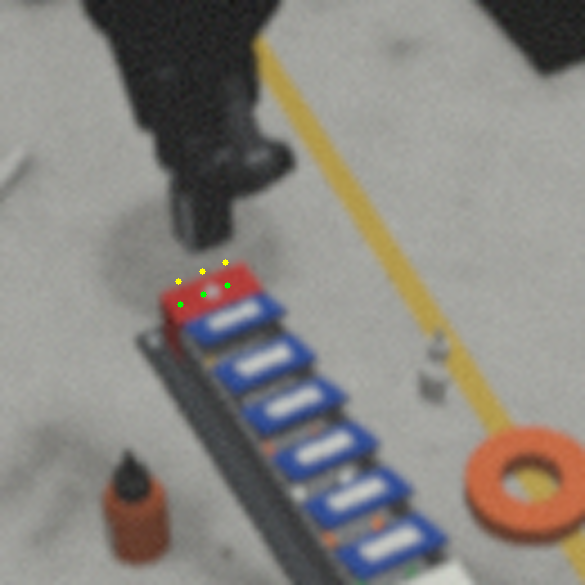

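The scene view shows the real fingertip at about (205,250) in the crop. That is about 28 mm above the projected tip (green dots), so the fingers end well short of the stated length and the gap to the block is still about 25–30 mm. I'll go down in visual stages.

servo_tool --increments '[[[0, 0, 0.15], 0], [[0, 0, 0.3], 0], [[0, 0, 0.45], 0], [[0, 0, 0.5], 0], [[0, 0, 0.5], 0], [[0, 0, 0.5], 0]]'

```text
time: 7.85
eef_pos: [0.6623, 0.0051, 0.0302]
tool_rot: [[0.412, 0.911, -0.0], [0.911, -0.412, 0.0], [0.0, -0.0, -1.0]]
wrist_force: [-0.2, -0.1, 0.8]
finger_gap: -0.002
```

Run:
```python
from h import *
st=manip.observe(); print(st["time"],st["eef_pos"],st["wrist_force"],st["finger_gap"])
w=snapshot("wrist")[160:320,240:400]; s=snapshot("scene")[140:220,255:335]
cv2.imwrite("pics/m5.png",np.hstack([cv2.resize(w,(400,400),interpolation=2),cv2.resize(s,(400,400),interpolation=2)]))
```

```text
7.85 [0.66232964 0.00514435 0.03021722] [-0.20272119 -0.07119112  0.80396493] -0.002324567611589757
```

View pics/m5.png

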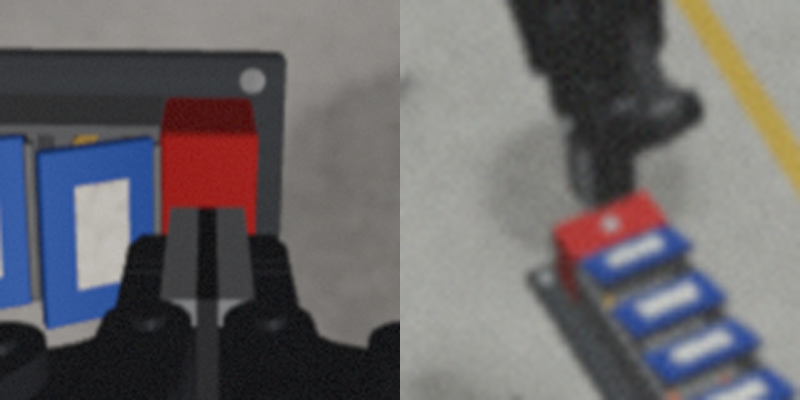

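In the wrist half the tip edge (row 208) covers the screw, with about 15 mm of red top visible beyond it. In the scene half the tip (600,203) is still above the block. About 11–17 mm remain.

servo_tool --increments '[[[0, 0, 0.1], 0], [[0, 0, 0.2], 0], [[0, 0, 0.27], 0], [[0, 0, 0.27], 0], [[0, 0, 0.27], 0]]'

```text
time: 8.45
eef_pos: [0.6622, 0.0051, 0.022]
tool_rot: [[0.412, 0.911, -0.0], [0.911, -0.412, 0.0], [0.0, -0.0, -1.0]]
wrist_force: [-0.2, 0.4, -0.3]
finger_gap: 0.003
```

servo_tool --increments '[[[0, 0, 0.017], 0], [[0, 0, 0.034], 0], [[0, 0, 0.034], 0]]'

```text
time: 8.75
eef_pos: [0.6623, 0.0051, 0.0211]
tool_rot: [[0.412, 0.911, -0.0], [0.911, -0.412, 0.0], [0.0, -0.0, -1.0]]
wrist_force: [-0.0, -0.2, -0.1]
finger_gap: 0.002
```

servo_tool --increments '[[[0, 0, 0.017], 0], [[0, 0, 0.034], 0], [[0, 0, 0.034], 0]]'

```text
time: 9.05
eef_pos: [0.6622, 0.0051, 0.02]
tool_rot: [[0.412, 0.911, -0.0], [0.911, -0.412, 0.0], [-0.0, -0.0, -1.0]]
wrist_force: [-0.3, 0.2, 0.5]
finger_gap: 0.001
```

```bash
cat > red.py <<'E'
from h import *
st=manip.observe(); im=snapshot("wrist").astype(int)
c=cam("wrist",st); R=np.array(st["tool_rot"]); e=np.array(st["eef_pos"])
col=im[:,322-6:322+7].mean(1); red=np.where((col[:,2]-col[:,1]>90))[0]; print(st["time"],e[2],"bright red rows",red.min(),red.max(), col[red.min()-3:red.min()+3,2].round(), col[red.max()-2:red.max()+4,2].round())
p0=to_z(c,[322,red.min()-.5],.034); p1=to_z(c,[322,red.max()+.5],.034)
a,b=R.T@(p0-e),R.T@(p1-e); print("block edge/occlusion in tool mm",(a*1e3).round(1),(b*1e3).round(1))
cp=R.T@(-c[2].T@c[3]-e)
for x in (.009,.011): print("tip z mm for face at",x,(cp+(b-cp)*(x-cp[0])/(b-cp)[0])[2]*1e3, "top at",b[2]*1e3)
E
python3 red.py
```

```text
9.05 0.01998384998868838 bright red rows 220 241 [ 81.  89. 105. 124. 140. 152.] [156. 157. 152. 125.  81.  48.]
block edge/occlusion in tool mm [ 19.1  -1.2 -14. ] [  8.1  -1.2 -14. ]
tip z mm for face at 0.009 -16.209328089275193 top at -14.016376709739832
tip z mm for face at 0.011 -21.034211423740622 top at -14.016376709739832
```

servo_tool --increments '[[[0, 0, 0.017], 0], [[0, 0, 0.034], 0], [[0, 0, 0.034], 0]]'

```text
time: 9.4
eef_pos: [0.6622, 0.0051, 0.0189]
tool_rot: [[0.412, 0.911, -0.0], [0.911, -0.412, 0.0], [-0.0, -0.0, -1.0]]
wrist_force: [0.6, -0.2, 0.6]
finger_gap: -0.0
```

servo_tool --increments '[[[0, 0, 0.017], 0], [[0, 0, 0.03], 0], [[0, 0, 0.03], 0]]'

```text
time: 9.7
eef_pos: [0.6623, 0.0051, 0.0181]
tool_rot: [[0.412, 0.911, -0.0], [0.911, -0.412, 0.0], [0.0, -0.0, -1.0]]
wrist_force: [-0.2, -0.0, 0.4]
finger_gap: -0.002
```

servo_tool --increments '[[[0, 0, 0.017], 0], [[0, 0, 0.017], 0]]'

```text
time: 9.9
eef_pos: [0.6623, 0.0051, 0.0176]
tool_rot: [[0.412, 0.911, -0.0], [0.911, -0.412, 0.0], [-0.0, -0.0, -1.0]]
wrist_force: [-0.3, 0.8, 0.5]
finger_gap: -0.002
```

servo_tool --increments '[[[0, 0, 0.017], 0], [[0, 0, 0.017], 0]]'

```text
time: 10.1
eef_pos: [0.6622, 0.0051, 0.017]
tool_rot: [[0.412, 0.911, -0.0], [0.911, -0.412, 0.0], [-0.0, -0.0, -1.0]]
wrist_force: [-0.7, 0.1, -0.2]
finger_gap: 0.001
```

servo_tool --increments '[[[0, 0, 0.017], 0], [[0, 0, 0.017], 0]]'

```text
time: 10.3
eef_pos: [0.6622, 0.0051, 0.0165]
tool_rot: [[0.412, 0.911, -0.0], [0.911, -0.412, 0.0], [-0.0, -0.0, -1.0]]
wrist_force: [-0.0, -0.4, -0.1]
finger_gap: 0.001
```

servo_tool --increments '[[[0, 0, 0.017], 0], [[0, 0, 0.017], 0]]'

```text
time: 10.5
eef_pos: [0.6623, 0.0051, 0.016]
tool_rot: [[0.412, 0.911, -0.0], [0.911, -0.412, 0.0], [0.0, -0.0, -1.0]]
wrist_force: [0.2, 0.3, 0.1]
finger_gap: 0.004
```

servo_tool --increments '[[[0, 0, 0.017], 0], [[0, 0, 0.017], 0]]'

```text
time: 10.7
eef_pos: [0.6622, 0.0051, 0.0155]
tool_rot: [[0.412, 0.911, -0.0], [0.911, -0.412, 0.0], [-0.0, -0.0, -1.0]]
wrist_force: [0.0, -0.1, -0.3]
finger_gap: 0.002
```

servo_tool --increments '[[[0, 0, 0.017], 0], [[0, 0, 0.017], 0]]'

```text
time: 10.9
eef_pos: [0.6623, 0.0051, 0.015]
tool_rot: [[0.412, 0.911, -0.0], [0.911, -0.412, 0.0], [0.0, -0.0, -1.0]]
wrist_force: [-0.0, -0.1, 0.9]
finger_gap: -0.004
```

servo_tool --increments '[[[0, 0, 0.017], 0], [[0, 0, 0.017], 0]]'

```text
time: 11.1
eef_pos: [0.6622, 0.0051, 0.0145]
tool_rot: [[0.412, 0.911, -0.0], [0.911, -0.412, 0.0], [-0.0, -0.0, -1.0]]
wrist_force: [0.4, 0.9, -0.7]
finger_gap: -0.001
```

```bash
python3 red.py
```

```text
11.1 0.014507896876275524 bright red rows 224 241 [ 82.  90. 108. 125. 141. 153.] [156. 158. 152. 125.  81.  49.]
block edge/occlusion in tool mm [ 19.   -1.2 -19.5] [ 10.4  -1.2 -19.5]
tip z mm for face at 0.009 -16.2093608266225 top at -19.492204203926477
tip z mm for face at 0.011 -21.034244290761173 top at -19.492204203926477
```

servo_tool --increments '[[[0, 0, 0.017], 0], [[0, 0, 0.017], 0]]'

```text
time: 11.35
eef_pos: [0.6623, 0.0051, 0.014]
tool_rot: [[0.412, 0.911, -0.0], [0.911, -0.412, 0.0], [0.0, -0.0, -1.0]]
wrist_force: [-0.1, -0.4, 0.0]
finger_gap: 0.002
```

servo_tool --increments '[[[0, 0, 0.017], 0], [[0, 0, 0.017], 0]]'

```text
time: 11.55
eef_pos: [0.6623, 0.005, 0.0139]
tool_rot: [[0.412, 0.911, 0.0], [0.911, -0.412, -0.0], [-0.0, 0.0, -1.0]]
wrist_force: [-1.5, -0.5, 3.3]
finger_gap: -0.004
```

servo_tool --increments '[[[0, 0, 0.013], 0], [[0, 0, 0.013], 0]]'

```text
time: 11.75
eef_pos: [0.6624, 0.0051, 0.0138]
tool_rot: [[0.412, 0.911, 0.0], [0.911, -0.412, -0.0], [-0.0, 0.0, -1.0]]
wrist_force: [-3.0, 1.1, 6.4]
finger_gap: 0.002
```

Contact is confirmed at TCP z about 13.9 mm, and the arm is soft there (about 8 N/mm). I'll ease up to a 0.5 mm hover.

servo_tool --increments '[[[0, 0, -0.025], 0], [[0, 0, -0.047], 0], [[0, 0, -0.047], 0]]'

```text
time: 12.05
eef_pos: [0.6623, 0.0051, 0.0145]
tool_rot: [[0.412, 0.911, 0.0], [0.911, -0.412, 0.0], [0.0, -0.0, -1.0]]
wrist_force: [-0.2, 0.1, 1.0]
finger_gap: 0.001
```

servo_tool --increments '[[[0, -0.05, 0], 0], [[0, -0.15, 0], 0], [[0, -0.25, 0], 0], [[0, -0.35, 0], 0], [[0, -0.45, 0], 0], [[0, -0.55, 0], 0], [[0, -0.65, 0], 0], [[0, -0.75, 0], 0], [[0, -0.85, 0], 0], [[0, -0.95, 0], 0], [[0, -1.0, 0], 0], [[0, -1.0, 0], 0]]'

```text
time: 13.25
eef_pos: [0.6347, 0.0176, 0.0146]
tool_rot: [[0.412, 0.911, -0.0], [0.911, -0.412, 0.0], [-0.0, -0.0, -1.0]]
wrist_force: [-0.4, 0.2, -0.3]
finger_gap: -0.002
```

Run:
```python
from h import *
st=manip.observe(); print(st["time"],st["eef_pos"],st["wrist_force"],st["finger_gap"])
w=snapshot("wrist")[160:320,170:410]; s=snapshot("scene")[150:260,265:375]
cv2.imwrite("pics/m6.png",np.hstack([cv2.resize(w,(480,320),interpolation=2),cv2.resize(s,(320,320),interpolation=2)]))
```

```text
13.25 [0.63474911 0.01758716 0.01458298] [-0.38857472  0.20383538 -0.25773655] -0.0020897458755725815
```

View pics/m6.png

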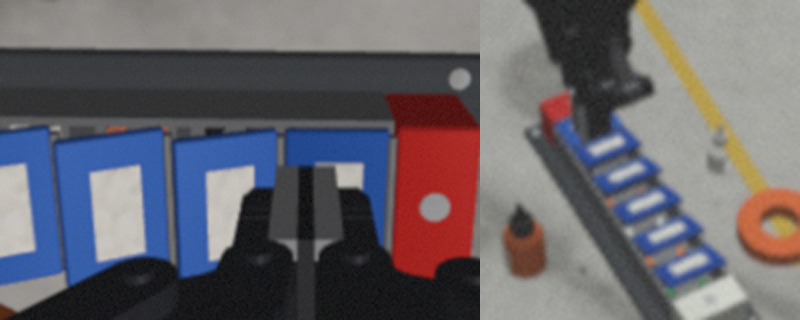

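Lid 1 now lies flat, level with the red block in the wrist half (285–390,130). Lids 2–6 still stand ajar and nothing else has moved. Continuing the wipe.

servo_tool --increments '[[[0, -0.05, 0], 0], [[0, -0.15, 0], 0], [[0, -0.26, 0], 0], [[0, -0.37, 0], 0], [[0, -0.48, 0], 0], [[0, -0.59, 0], 0], [[0, -0.7, 0], 0], [[0, -0.81, 0], 0], [[0, -0.92, 0], 0], [[0, -1.03, 0], 0], [[0, -1.14, 0], 0], [[0, -1.25, 0], 0]]'

```text
time: 14.55
eef_pos: [0.6005, 0.033, 0.0146]
tool_rot: [[0.412, 0.911, -0.0], [0.911, -0.412, 0.0], [-0.0, -0.0, -1.0]]
wrist_force: [-0.5, 0.9, 0.0]
finger_gap: -0.002
```

servo_tool --increments '[[[0, -0.11, 0], 0], [[0, -0.22, 0], 0], [[0, -0.33, 0], 0], [[0, -0.44, 0], 0], [[0, -0.55, 0], 0], [[0, -0.66, 0], 0], [[0, -0.77, 0], 0], [[0, -0.88, 0], 0], [[0, -0.99, 0], 0], [[0, -1.1, 0], 0], [[0, -1.2, 0], 0], [[0, -1.25, 0], 0]]'

```text
time: 15.75
eef_pos: [0.5662, 0.0486, 0.0145]
tool_rot: [[0.412, 0.911, -0.0], [0.911, -0.412, 0.0], [-0.0, -0.0, -1.0]]
wrist_force: [-0.2, -0.1, 0.3]
finger_gap: 0.001
```

servo_tool --increments '[[[0, -0.11, 0], 0], [[0, -0.22, 0], 0], [[0, -0.33, 0], 0], [[0, -0.44, 0], 0], [[0, -0.55, 0], 0], [[0, -0.66, 0], 0], [[0, -0.77, 0], 0], [[0, -0.88, 0], 0], [[0, -0.99, 0], 0], [[0, -1.1, 0], 0], [[0, -1.2, 0], 0], [[0, -1.25, 0], 0]]'

```text
time: 16.95
eef_pos: [0.5322, 0.064, 0.0146]
tool_rot: [[0.412, 0.911, -0.0], [0.911, -0.412, 0.0], [0.0, -0.0, -1.0]]
wrist_force: [0.1, -0.2, 0.2]
finger_gap: -0.0
```

servo_tool --increments '[[[0, -0.11, 0], 0], [[0, -0.22, 0], 0], [[0, -0.33, 0], 0], [[0, -0.44, 0], 0], [[0, -0.55, 0], 0], [[0, -0.66, 0], 0], [[0, -0.77, 0], 0], [[0, -0.88, 0], 0], [[0, -0.99, 0], 0], [[0, -1.06, 0], 0], [[0, -1.1, 0], 0], [[0, -1.1, 0], 0]]'

```text
time: 18.15
eef_pos: [0.5023, 0.0775, 0.0146]
tool_rot: [[0.412, 0.911, 0.0], [0.911, -0.412, 0.0], [0.0, 0.0, -1.0]]
wrist_force: [0.1, -0.6, -0.1]
finger_gap: -0.0
```

Now lift straight up, clear of the organiser, and inspect.

servo_tool --increments '[[[0, 0, -0.15], 0], [[0, 0, -0.5], 0], [[0, 0, -1.1], 0], [[0, 0, -1.8], 0], [[0, 0, -2.5], 0], [[0, 0, -3.2], 0], [[0, 0, -3.7], 0], [[0, 0, -4.0], 0], [[0, 0, -4.0], 0], [[0, 0, -4.0], 0]]'

```text
time: 19.15
eef_pos: [0.5022, 0.0773, 0.1343]
tool_rot: [[0.412, 0.911, -0.0], [0.911, -0.412, -0.0], [-0.0, -0.0, -1.0]]
wrist_force: [-0.4, -0.1, 1.0]
finger_gap: 0.0
```

Run:
```python
from h import *
st=manip.observe(); print(st["time"],st["eef_pos"],st["wrist_force"],np.abs(st["dq"]).max())
w=snapshot("wrist")[120:270,250:610]; s=snapshot("scene")[150:290,260:400]
cv2.imwrite("pics/m7.png",np.vstack([cv2.resize(w,(792,330),interpolation=2),np.hstack([cv2.resize(s,(266,266),interpolation=2),np.zeros((266,526,3),np.uint8)])]))
for n in ("scene",):
    c=cam(n)
    for q,z in (("row_start",.034),("row_end",.034),("organiser",0),("vial",0),("amber_dropper",0),("orange_roll",0)):
        for d in landmark_of(q,n)[:1]: print(n,q,round(d["p"],2),np.round(d["point"],1),np.round(to_z(c,d["point"],z),4))
```

```text
19.15 [0.50220613 0.07730236 0.13429863] [-0.40614267 -0.06440026  0.99146791] 0.013927722027722512
scene row_start 0.8 [298.  179.9] [ 0.6654 -0.0071  0.034 ]
scene row_end 0.61 [344.8 253.1] [0.4989 0.0773 0.034 ]
scene organiser 0.73 [318.2 230.9] [ 0.5786  0.0462 -0.    ]
scene amber_dropper 0.69 [278.6 239.5] [0.6241 0.1031 0.    ]
scene orange_roll 0.65 [367.5 229.8] [ 0.5081 -0.0081 -0.    ]
```

View pics/m7.png

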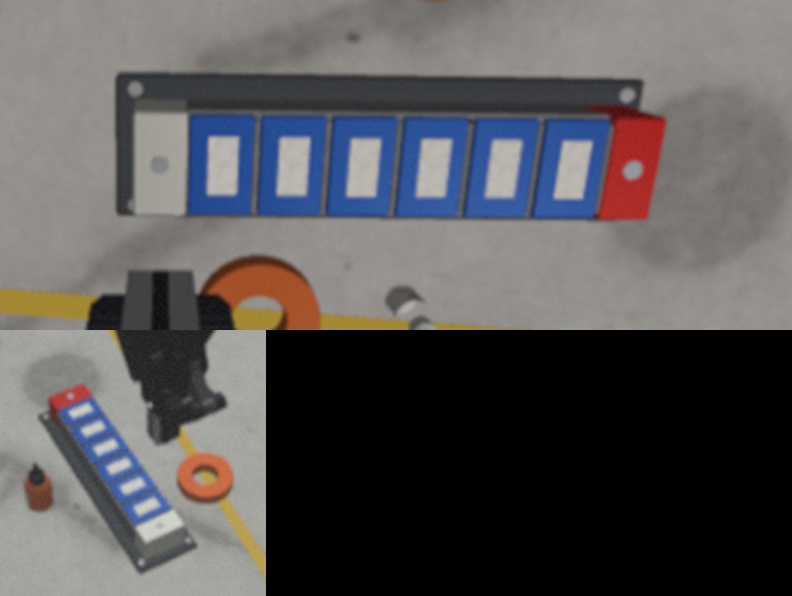

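All six lids lie flat in one line between the white block (160,165) and the red block (632,170). The roll, vial and dropper are still standing in place and the hand is clear, so I'm handing in.

```bash
python3 -c "
from station import manip
print(manip.finish_job())"
```

```text
the job is handed in; nothing more can be done
None
```

The job is handed in: I wiped the closed fingertips along the row from the red end to the white end, and all six lids look shut. The hand-in returned no verdict.

- **How it went:** I touched the red block lightly to find its height (about 6 N, limit 30 N). I then hovered about 0.5 mm above that height, swept about 176 mm to the white block and lifted clear. The job was handed in at about 19.5 s of the 45 s.
- **Lids:** After the first 30 mm the picture showed lid 1 flat and lids 2–6 still ajar. I took no picture between lid 1 and the end, so the second checkpoint (lids 1–4 shut, lid 6 still open) was not observed. The final wrist and scene pictures show all six flat.
- **Surroundings:** The organiser, dropper and tape roll were found within about 10 mm of their first estimates, roughly the spread I saw between cameras. The wrist force was about zero (noise up to 1 N) at the end of each sweep move. The last scene search did not find the vial, but the wrist picture shows it standing in place.
- **Disagreement:** The fingertips reached about 34 mm less far than the stated 14 mm ahead of the TCP. They touched the 34 mm high block at a TCP height of about 14 mm, so I set the sweep height from that touch and the pictures, not from the given figure.

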